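# Weigh the prototype link from behind the display models

### The job

First move the three tall models (drum, housing and nozzle) off the display board and stand them all upright on the black mat at the side; then lay the printed link that lies behind them flat on the scale, set down gently, centred on the steel pan and lying along the pan's length. After that stand each model back upright on the very spot of the board it came from, leaving the link on the scale; do not disturb the mug, the mouse or the small bearing.

Things in the scene. Friction and masses are not known exactly. Their poses are not given: they have to be found in the camera images.
- link: white printed connecting link lying flat, 170 mm long (along its y), 22 mm high; straight shank 20 mm wide (x), a round eye of 30 mm diameter at each end (centres at y = +-70 mm); solid (dark discs painted). About 90 g. Origin: centre of its underside, which is also its balance point. It starts on the display board behind (farther from the robot than) the row of three models, only about 5 to 20 mm from them: no room for fingers till they are gone
- drum: white printed drum model, round, 78 mm high: foot 52 mm diameter, narrow waist, upper drum 46 mm diameter from 40 mm to 78 mm height. About 100 g. Origin: centre of its underside, z up. It starts on one of the three dark spots of the board (which one varies)
- housing: white square printed motor housing, 46 x 46 mm, 88 mm high, a dark disc on top. About 130 g. Origin: centre of its underside, z up, x and y square to its sides. It starts on one of the three dark spots of the board, turned at most 0.1 rad from the board
- nozzle: white printed nozzle model, round, 96 mm high, the tallest and slimmest at the top: foot 54 mm diameter, cone narrowing up to 50 mm height, above that a plain neck 32 mm diameter to the top. About 90 g. Origin: centre of its underside, z up. It starts on one of the three dark spots of the board
- display_board: fixed plywood board 150 mm (x) by 240 mm (y), 12 mm thick, its place and yaw vary. Origin: centre of its underside. Three dark flat spots of 60 mm diameter, in its nearer half at x = -32 mm, y = -70, 0 and +70 mm; each carries one model within a few mm of its centre at the start. The link starts near x = +18 mm, along y
- mat: fixed black rubber mat 110 mm (x) by 220 mm (y), 3 mm thick, on the left or on the right of the board: the side area. Origin: centre of its underside. Anywhere on it will do for the models meanwhile, each model's centre over the mat; it has room for the three in a row along its y
- pan (a point): fixed parts scale, grey body 170 mm (x) by 200 mm (y), on the side of the board opposite to the mat, with a green display at its nearer edge. Its rigid steel pan is 116 mm (x) by 190 mm (y), its top 35 mm above the desk. This point: centre of the pan on its top face, axes as the scale's; the body reaches from 105 mm before it to 65 mm behind it in x. The pan's length runs along y
- mug: bystander: white loose mug, 76 mm diameter, 90 mm high, standing nearer to the robot than the board. Origin: centre of its underside. With the bearing and the mouse it must be left alone
- bearing: bystander: small loose steel ring, 28 mm diameter, 10 mm high, lying on the board in its far half near one end (board x = +56 mm, y = +80 mm or so), only about 5 to 15 mm clear of the link's eye. Origin: centre of its underside
- mouse: bystander: black loose computer mouse, 95 x 56 x 26 mm, on the desk nearer to the robot than the board. Origin: centre of its underside

How it is judged (in metres and radians):
On the way, in this order (a step that is already met when the one before it is completed fails the run):
1. all three models stand upright on the mat together, the link still lying in its place (within 40 mm) (x of drum in the frame of mat between -0.055 and 0.055 m and y of drum in the frame of mat between -0.11 and 0.11 m and z of each of drum, housing, nozzle in the frame of mat below 0.009 m and angle between each of drum, housing, nozzle's own z axis and vertical below 0.12 rad and linear speed of each of drum, housing, nozzle below 0.03 m/s and x of housing in the frame of mat between -0.055 and 0.055 m and y of housing in the frame of mat between -0.11 and 0.11 m and x of nozzle in the frame of mat between -0.055 and 0.055 m and y of nozzle in the frame of mat between -0.11 and 0.11 m and distance of link from where it was at the start of the episode below 0.04 m), for 0.2 s.
2. the link lies on the scale's pan, centred and lengthwise, while the three models still stand on the mat (x of link in the frame of pan between -0.015 and 0.015 m and y of link in the frame of pan between -0.015 and 0.015 m and z of link in the frame of pan between -0.006 and 0.006 m and angle between the y axis of link and the y axis of pan, either way round below 0.2 rad and angle between link's own z axis and vertical below 0.1 rad and linear speed of each of link, drum, housing, nozzle below 0.03 m/s and x of drum in the frame of mat between -0.055 and 0.055 m and y of drum in the frame of mat between -0.11 and 0.11 m and z of each of drum, housing, nozzle in the frame of mat below 0.009 m and angle between each of drum, housing, nozzle's own z axis and vertical below 0.12 rad and x of housing in the frame of mat between -0.055 and 0.055 m and y of housing in the frame of mat between -0.11 and 0.11 m and x of nozzle in the frame of mat between -0.055 and 0.055 m and y of nozzle in the frame of mat between -0.11 and 0.11 m), for 0.2 s.
At the end, for the whole second after the job is handed in: The link lies flat and at rest on the pan, its centre within 15 mm of the pan's centre along each pan axis, within 0.2 rad of the pan's length (either way round); drum, housing and nozzle each stand upright and at rest within 15 mm of where they stood at the start (turning does not matter) (x of link in the frame of pan between -0.015 and 0.015 m and y of link in the frame of pan between -0.015 and 0.015 m and z of link in the frame of pan between -0.006 and 0.006 m and angle between the y axis of link and the y axis of pan, either way round below 0.2 rad and angle between each of link, drum, housing, nozzle's own z axis and vertical below 0.1 rad and linear speed of each of link, drum, housing, nozzle below 0.03 m/s and distance of each of drum, housing, nozzle from where it was at the start of the episode below 0.015 m); the robot touches nothing.
It fails at once if the mouse is shifted by more than 30 mm (distance of mouse from where it was at the start of the episode above 0.03 m).
It fails at once if the mug is shifted by more than 30 mm (distance of mug from where it was at the start of the episode above 0.03 m).
It fails at once if the bearing is shifted by more than 20 mm (distance of bearing from where it was at the start of the episode above 0.02 m).
It fails at once if the link is dropped on the scale (faster than 0.6 m/s just above the pan) (x of link in the frame of pan between -0.09 and 0.09 m and y of link in the frame of pan between -0.12 and 0.12 m and z of link in the frame of pan below 0.012 m and linear speed of link above 0.6 m/s).
It also fails if it takes over 144 s, if anything falls off the work surface, if the arm or the gripper's body presses on something with over 40 N, if the wrist force passes 120 N, or if a joint passes its speed limit or range.

### The arm

A 6-joint arm with a two-finger parallel gripper is mounted at the origin on the work surface. World frame = base frame: x ahead of the robot, y to its left, z up, the work surface at z = 0. Lengths are in mm, angles in rad, forces in N, time in s.
With the tool pointing down it reaches from about 200 to 875 mm from the base axis. Payload 3.4 kg.
Tool frame: the origin (TCP) lies at the very end of the fingers, on their centre line; the grasp point (between the pads) lies 19 mm behind it; x points along the fingers, y is the direction in which the jaws open and shut, and the axes are right-handed (so a half turn about x gives the same grasp; the last joint's range is limited). The gripper opens to 94 mm and grips with 3 to 60 N. Pads are 16 mm wide; open, the fingers measure 119 mm over their backs; the gripper's body (75 mm by 177 mm) begins 78 mm behind the grasp point.
Start: joints at [1.036, 0.276, 1.505, -0, 1.361, -0.121], TCP at [231.224, 526.499, 205.493] pointing down, gripper open.
Joint ranges: [-2.89, 2.89], [-0.75, 2.08], [0.22, 2.7], [-1.18, 4.32], [0.11, 2.71], [-2.7, 2.7]. Speed limits (rad/s): [2.57, 2.57, 3.14, 3.14, 3.14, 3.14].

### API

Orientations are given as a unit quaternion [w, x, y, z].
In Python, from workcell import manip gives the robot as it stands. The module is installed in compiled form; this text tells all that it offers.
- The arm moves only by the tool play_rows, never from a script. Its argument "motion" is a list of rows, each a list of 3 entries, a list of its own where there are three numbers: the closure, from -1 (fully open) to 1 (shut), so that 0 is half open, then the shift along the world's x, y, z in units of 400 mm (1.0 is 400 mm), then the turn about the world's z in units of 90 degrees (1.0 is 90 degrees). In form: [[hand, [tx, ty, tz], roll], ...]. A call has 1 to 12 rows; each row is the pose to reach, as a shift and turn from the pose measured when the call began; what a row does not reach only later rows make up. A row lasts 1/8 s, in which the tool goes at most 62.5 mm and 10.7 degrees, less where a joint would pass 70% of its speed; a pose out of reach is approached as far as the arm can. A call with a number of a shift or a turn outside -1 to 1 is refused whole. A call with a gripper value outside its range is refused whole. The fingers move at their own pace and stop on an object; "grip_force" is the grip in N (left out, the last holds). Time passes only in rows, so rows that repeat a pose let the fingers close. It gives the time, the measured TCP pose, the force and the opening at its end, in the units of the state.
- manip.sense(): the state, without advancing time (a new reading comes with each control period).
- manip.camera(name): name is "scene" or "side" or "wrist"; returns a dict with "image" (384x512x3 uint8, red, green, blue), "range_z" (384x512 float32, mm along the optical axis (not along the pixel's ray), 0 where there is no reading), "fov_y" (degrees; the focal length in pixels is half the picture's height over the tangent of half this angle, whatever the lens; pixels are square), "cx", "cy" (the principal point, pixels), "R" (3x3) and "t" (3): a world point X has camera coordinates R X + t. Camera axes: x right, y down, z forward; pixel columns grow to the right and rows downward; lengths in mm; the calibration is good to about 2 mm. A picture is of the moment at which its call begins.
- manip.job_done(): hands the job in, once; it reports no verdict.
Trained networks look in the newest picture that a camera, given by its name, has taken for a name from the list of things; names that differ only in an ending like _2 or _b are one class to them, and where a whole thing is asked for, a point or a joint stands for the part that bears it (a point fixed in the world has none). Each returns a list of dicts, best first, with "confidence" (0 to 1); they miss things now and then, are a little off and sometimes report something else, mostly with a low value. They report only what shows in the picture. A call takes as long as a camera call.
- manip.recognise(thing, camera): "bbox" ([left, top, right, bottom] in pixels, round what is visible of it).
- manip.outline_of(thing, camera): "region" (384x512 bool, what is visible of it) and "bbox" ([left, top, right, bottom] in pixels, round what is visible of it).
- manip.landmark_of(thing, camera): "point" ([column, row] in pixels: a listed point, or the origin of a listed thing).
The state is a dict: "time_s": time; "joint_pos": joint angles; "qd": joint speeds; "tau": joint torques, N m; "tool_pos": TCP position; "tool_rot": TCP orientation; "force": force on the tool from outside, world axes, zero at the start; "torque": the same for the moment, N m; "grip_width": finger opening in mm.
Only numpy, scipy, OpenCV 4.12 (cv2) and the standard library are available. Lean on these libraries where they do the work, as an engineer would, in place of code of your own. Each camera call takes 0.05 s, during which the arm holds its last target.

## Working session

There is one attempt and no reset: what is moved stays moved. The work goes in short steps, Python scripts to look and compute and a tool call to move; the robot and the scene stay as the last step left them, time stands still between calls to the robot, and variables do not carry over. Pictures are saved under pics/ and viewed, and the job is handed in when it is done.

Besides the shell and the picture viewer there is one more tool, called after "Call:" by a JSON object that holds its "name" and its "arguments", one argument or row to a line. play_rows: Moves the arm, as the interface text tells. Its arguments: {"type":"object","properties":{"motion":{"type":"array","items":{"type":"array"}},"grip_force":{"type":"number"}},"required":["motion"]}

```bash
mkdir -p pics; cat > h.py <<'E'
import numpy as np, cv2
from workcell import manip
def snap(n,f):
    c=manip.camera(n); cv2.imwrite('pics/'+f,cv2.cvtColor(c['image'],cv2.COLOR_RGB2BGR)); return c
def foc(c): return c['image'].shape[0]/2/np.tan(np.radians(c['fov_y'])/2)
def cloud(c):
    z=c['range_z']; f=foc(c); v,u=np.mgrid[:z.shape[0],:z.shape[1]]
    P=np.stack([(u-c['cx'])/f*z,(v-c['cy'])/f*z,z],-1)
    W=(P-c['t'])@np.array(c['R']); W[z==0]=np.nan; return W
E
python3 - <<'E'
from h import *
s=manip.sense(); print(s['time_s'],s['tool_pos'],s['tool_rot'],s['grip_width'],s['force'])
for n in ['scene','side','wrist']:
    c=snap(n,n+'0.png'); print(n,c['fov_y'],c['cx'],c['cy'],c['R'],c['t'])
E
```

```text
0.0 [230.94265941 525.99943878 204.65490231] [ 0.69185114  0.14467784  0.69220083 -0.14583667] 94.17627977888829 [-0.48443644  0.11209448  0.36230379]
scene 54.10041266900504 259.61567533422 190.69141869929547 [[-0.08683478  0.99615582  0.01154604]
 [ 0.77881325  0.07510702 -0.622743  ]
 [-0.62121625 -0.04508354 -0.78234125]] [  28.42811995 -357.48262987 1251.95222124]
side 55.84476841543959 262.6492433452834 192.28714450683162 [[-0.99899887 -0.04464087  0.00290529]
 [-0.03182165  0.6634732  -0.74752304]
 [ 0.03144249 -0.74686713 -0.66422953]] [531.51006234  42.1287207  862.07154684]
wrist 60.2199169131805 255.72691901192474 189.43204119680732 [[ 0.40189266  0.91568525 -0.00167501]
 [ 0.89155313 -0.39088261  0.22878768]
 [ 0.20884277 -0.09344145 -0.97347491]] [-572.70003466  -23.936166    391.09153457]
```

View pics/scene0.png

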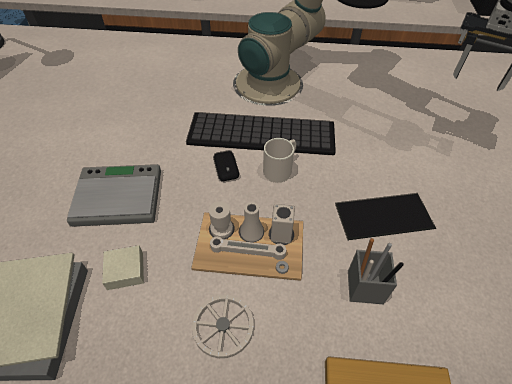

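View pics/side0.png

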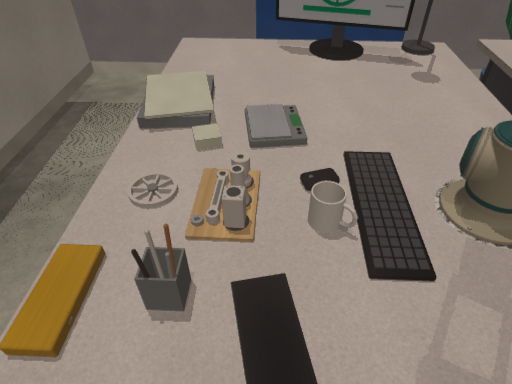

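View pics/wrist0.png

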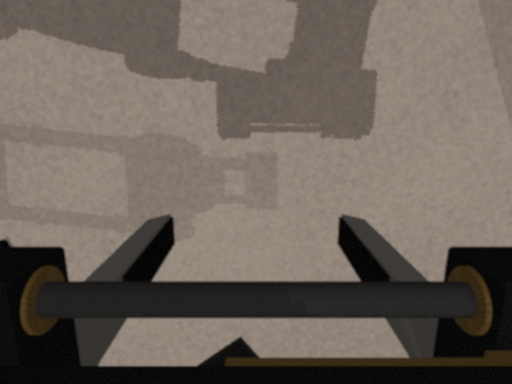

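The scene view shows the drum (220,220), nozzle (252,220) and housing (284,222) on the board. The link lies at about (248,247), the bearing at (282,268), the mat at (385,215) with a pen cup behind it, and the scale pan at (117,193). Next I measure them from depth.

```bash
cat > meas.py <<'E'
from h import *
def run():
  for n in ['scene','side']:
    c=manip.camera(n); W=cloud(c)
    print('==',n)
    for th in ['link','drum','housing','nozzle','display_board','mat','pan','mug','bearing','mouse']:
        try:
            r=manip.outline_of(th,n)
        except Exception as e: print(th,e); continue
        for o in r[:2]:
            if o['confidence']<.3: continue
            m=o['region']&~np.isnan(W[...,0]); P=W[m]
            if len(P)<5: continue
            zt=np.percentile(P[:,2],97); T=P[P[:,2]>zt-5]
            (cx,cy),(w,h),a=cv2.minAreaRect(T[:,:2].astype(np.float32))
            print(th,round(o['confidence'],2),'n',len(P),'ztop',round(zt,1),'zlow',round(np.percentile(P[:,2],3),1),'topmean',T.mean(0).round(1),'rect',np.round([cx,cy,w,h,a],1))
        l=manip.landmark_of(th,n)
        if l: print('   lm',np.round(l[0]['point'],1),round(l[0]['confidence'],2))
if __name__=='__main__': run()
E
python3 meas.py
```

```text
== scene
link 0.63 n 1034 ztop 36.6 zlow 12.4 topmean [6.413e+02 4.000e-01 3.460e+01] rect [ 6.405e+02 -2.000e-01  1.671e+02  2.960e+01  8.820e+01]
   lm [250.  248.6] 0.76
drum 0.94 n 697 ztop 92.4 zlow 18.9 topmean [591.1 -67.   90.7] rect [589.9 -66.8  46.3  43.5   8.4]
   lm [220.9 229.9] 0.76
housing 0.7 n 813 ztop 102.4 zlow 16.8 topmean [593.8  72.  100.5] rect [592.5  72.3  45.2  46.5  87.4]
   lm [114.1 195.2] 0.7
nozzle 0.93 n 713 ztop 109.8 zlow 2.0 topmean [592.2   3.7 108.4] rect [591.8   3.4  31.7  30.1   3.8]
   lm [252.2 232.3] 0.83
display_board 0.83 n 3771 ztop 15.6 zlow 3.9 topmean [640.2   0.7  13.4] rect [622.    2.1 239.7 151.3  89.3]
   lm [249.6 247.3] 0.56
mat 0.95 n 3366 ztop 6.3 zlow 1.1 topmean [509.3 319.1   3.9] rect [505.2 320.6 114.3 223.6  13.7]
   lm [385.3 214.6] 0.83
pan 0.74 n 4926 ztop 38.1 zlow 10.7 topmean [ 536.  -338.3   36. ] rect [ 516.7 -341.2  152.6  190.8    8.9]
   lm [113.4 191.8] 0.63
mug 0.58 n 1255 ztop 91.2 zlow 5.1 topmean [391.1  52.2  89.9] rect [390.4  51.8  74.3  72.7   4.8]
   lm [277.4 172.1] 0.85
   lm [282.8 267.9] 0.55
mo
[... 793 characters left out ...]
 3.8 zlow -0.1 topmean [505.1 326.4   1.9] rect [507.6 318.6 110.2 213.   13.5]
   lm [272.3 331.4] 0.85
pan 0.86 n 2315 ztop 35.4 zlow 4.8 topmean [ 531.8 -327.8   33.6] rect [ 520.6 -337.8  140.4  194.8    8.7]
   lm [267.3 120.8] 0.69
mug 0.9 n 1771 ztop 88.6 zlow 5.8 topmean [389.1  57.9  87.2] rect [389.2  55.4  74.9  73.   31.6]
bearing 0.32 n 2534 ztop 13.2 zlow 2.0 topmean [625.5  32.4  11.4] rect [621.1   4.2 242.9 149.8  89.5]
   lm [197.9 222.7] 0.6
mouse 0.92 n 519 ztop 26.7 zlow 7.9 topmean [391.1 -79.8  24.8] rect [378.9 -43.1  87.6 134.   17. ]
mouse 0.62 n 2311 ztop 35.4 zlow 4.8 topmean [ 531.8 -327.8   33.6] rect [ 520.6 -337.8  140.4  194.8    8.7]
   lm [323.4 183.3] 0.95
```

```bash
python3 - <<'E'
from h import *
from scipy.spatial.transform import Rotation as R
s=manip.sense(); q=np.array(s['tool_rot']); M=R.from_quat(q[[1,2,3,0]]).as_matrix(); print('tool axes (cols)\n',M.round(3)); print('yaw of tool y',np.degrees(np.arctan2(M[1,1],M[0,1])))
for n,dz in [('scene',1.3),('side',-1.)]:
    c=manip.camera(n); W=cloud(c); im=c['image']
    ok=~np.isnan(W[...,0]); W[...,2]-=dz
    X,Y,Z=W[...,0],W[...,1],W[...,2]
    # hist of heights in scale area
    m=ok&(abs(X-525)<110)&(abs(Y+338)<120)
    h,e=np.histogram(Z[m],np.arange(-3,45,2)); print(n,dict(zip(e[:-1].round(),h)))
    for zl in (31.5,33,34):
        P=W[m&(Z>zl)][:,:2].astype(np.float32); print(' pan',zl,np.round(sum([list(np.atleast_1d(v)) for v in cv2.minAreaRect(P)],[]),1))
    m=ok&(abs(X-640)<100)&(abs(Y-300)<90)&(Z>15)
    P=W[m]; print(' cup',P.min(0).round(),P.max(0).round())
    m=ok&(abs(X-638)<25)&(abs(Y)<100)&(Z>30)&(Z<40)&(X>616)
    P=W[m][:,:2].astype(np.float32); print(' link',P.mean(0).round(1),np.round(sum([list(np.atleast_1d(v)) for v in cv2.minAreaRect(P)],[]),1))
    d=P-P.mean(0); w,v=np.linalg.eigh(d.T@d); a=v[:,1]; print('  pca',np.degrees(np.arctan2(*(a*np.sign(a[1]))[::-1])))
    # Rim color of scale
    crop=(slice(150,235),slice(55,175)) if n=='scene' else (slice(95,155),slice(235,315))
    cv2.imwrite(f'pics/pan_{n}.png',cv2.resize(cv2.cvtColor(im[crop],cv2.COLOR_RGB2BGR),None,fx=6,fy=6,interpolation=cv2.INTER_NEAREST))
E
```

```text
tool axes (cols)
 [[ 0.     0.402  0.916]
 [ 0.     0.916 -0.402]
 [-1.     0.     0.   ]]
yaw of tool y 66.29089680393754
scene {np.int64(-3): np.int64(716), np.int64(-1): np.int64(1090), np.int64(1): np.int64(306), np.int64(3): np.int64(35), np.int64(5): np.int64(41), np.int64(7): np.int64(51), np.int64(9): np.int64(53), np.int64(11): np.int64(51), np.int64(13): np.int64(63), np.int64(15): np.int64(52), np.int64(17): np.int64(59), np.int64(19): np.int64(58), np.int64(21): np.int64(70), np.int64(23): np.int64(120), np.int64(25): np.int64(355), np.int64(27): np.int64(598), np.int64(29): np.int64(262), np.int64(31): np.int64(349), np.int64(33): np.int64(1565), np.int64(35): np.int64(1048), np.int64(37): np.int64(85), np.int64(39): np.int64(1), np.int64(41): np.int64(0)}
 pan 31.5 [ 517.8 -341.1  148.2  190.6    9.2]
 pan 33 [ 522.7 -340.3  138.3  190.6    9.2]
 pan 34 [ 533.4 -338.4  115.6  190.1    8.8]
 cup [664. 222.  15.] [735. 294. 169.]
 link [ 6.414e+02 -4.000e-01] [ 6.402e+02 -6.000e-01  1.676e+02  3.000e+01  8.790e+01]
  pca 87.989815
side {np.int64(-3): np.int64(254), np.int
[... 153 characters left out ...]
(34), np.int64(11): np.int64(34), np.int64(13): np.int64(41), np.int64(15): np.int64(28), np.int64(17): np.int64(39), np.int64(19): np.int64(31), np.int64(21): np.int64(53), np.int64(23): np.int64(59), np.int64(25): np.int64(208), np.int64(27): np.int64(289), np.int64(29): np.int64(114), np.int64(31): np.int64(120), np.int64(33): np.int64(723), np.int64(35): np.int64(390), np.int64(37): np.int64(21), np.int64(39): np.int64(0), np.int64(41): np.int64(0)}
 pan 31.5 [ 517.1 -337.1  146.8  194.1    8.7]
 pan 33 [ 532.7 -334.7  115.2  194.3    8.5]
 pan 34 [ 532.9 -335.5  114.7  192.5    8.7]
 cup [664. 223.  15.] [735. 296. 168.]
 link [640.    9.7] [640.    2.  168.7  27.8  88.4]
  pca 87.99673
```

Heights and sizes match the data sheet, with the pan centre at about (533,-337) and yaw 8.8°, and the link at (640,1) with yaw -2°. I move above the housing with the jaws along x.

Call:
{"name": "play_rows", "arguments": {
  "motion": [
    [-1,[0.09,-0.1,0],-0.1],
    [-1,[0.18,-0.2,0],-0.2],
    [-1,[0.27,-0.3,0],-0.31],
    [-1,[0.36,-0.41,0],-0.42],
    [-1,[0.45,-0.52,0],-0.53],
    [-1,[0.54,-0.63,0],-0.64],
    [-1,[0.63,-0.74,0],-0.759],
    [-1,[0.72,-0.85,0],-0.759],
    [-1,[0.78,-0.93,0],-0.759],
    [-1,[0.8,-1.0,0],-0.759],
    [-1,[0.8,-1.0,0],-0.759]
  ],
  "grip_force": 15
}}

```text
time_s: 3.72
tool_pos: [551.9, 124.8, 205.3]
tool_rot: [-0.49, -0.509, -0.49, 0.51]
force: [-0.2, 0.5, -0.0]
grip_width: 93.6
```

Call:
{"name": "play_rows", "arguments": {
  "motion": [
    [-1,[0.05,-0.06,0],0],
    [-1,[0.1,-0.128,0],0],
    [-1,[0.1,-0.128,0],0],
    [-1,[0.1,-0.128,0],0]
  ]
}}

```text
time_s: 4.22
tool_pos: [590.9, 75.1, 205.2]
tool_rot: [-0.49, -0.509, -0.491, 0.509]
force: [-0.5, 0.9, -0.5]
grip_width: 93.9
```

```bash
cat > tp.py <<'E'
from h import *
from scipy.spatial.transform import Rotation as R
def tp():
    s=manip.sense(); q=np.array(s['tool_rot']); M=R.from_quat(q[[1,2,3,0]]).as_matrix()
    print('t',round(s['time_s'],2),'pos',np.round(s['tool_pos'],1),'yaw',np.degrees(np.arctan2(M[1,1],M[0,1])).round(2),'w',round(s['grip_width'],1),'F',np.round(s['force'],1)); return s
E
python3 - <<'E'
from tp import *
tp(); c=snap('wrist','w1.png'); W=cloud(c); Z=W[...,2]
m=(Z>92)&(Z<108)&(abs(W[...,1]-73)<40)&(abs(W[...,0]-592)<40)
P=W[m]; print(len(P),P.mean(0)); print(cv2.minAreaRect(P[:,:2].astype(np.float32)))
m=(Z>103)&(Z<114)&(abs(W[...,1]-3)<30)&(abs(W[...,0]-592)<40)
P=W[m]; print(len(P)); 
if len(P)>5: print(P.mean(0)); print(cv2.minAreaRect(P[:,:2].astype(np.float32)))
E
```

```text
t 4.22 pos [590.9  75.1 205.2] yaw -2.16 w 93.9 F [-0.5  0.9 -0.5]
2588 [591.3413037   74.26182358 101.11146092]
((591.241943359375, 72.96549224853516), (45.82483673095703, 46.06595230102539), 88.40277099609375)
969
[590.75321755   5.60399851 109.20818147]
((590.7637939453125, 4.935711860656738), (31.485118865966797, 31.670625686645508), 86.42156219482422)
```

View pics/w1.png

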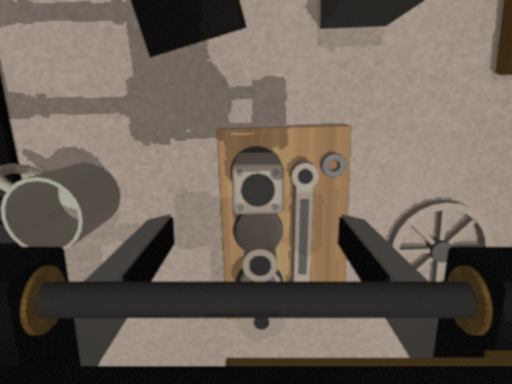

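The wrist view shows the housing at (258,188), the nozzle at (260,265) and the bearing at (333,165). The jaws straddle the row with clearance. I descend on the housing.

Call:
{"name": "play_rows", "arguments": {
  "motion": [
    [-1,[0,-0.005,-0.05],0],
    [-1,[0,-0.005,-0.12],0],
    [-1,[0,-0.005,-0.19],0],
    [-1,[0,-0.005,-0.26],0],
    [-1,[0,-0.005,-0.32],0],
    [-1,[0,-0.005,-0.355],0],
    [-1,[0,-0.005,-0.368],0],
    [-1,[0,-0.005,-0.368],0],
    [-1,[0,-0.005,-0.368],0]
  ],
  "grip_force": 20
}}

```text
time_s: 5.4
tool_pos: [591.6, 73.2, 59.0]
tool_rot: [0.491, 0.51, 0.491, -0.509]
force: [-0.5, -0.2, 0.0]
grip_width: 93.9
```

Call:
{"name": "play_rows", "arguments": {
  "motion": [
    [1,[0,0,0],0],
    [1,[0,0,0],0],
    [1,[0,0,0],0],
    [1,[0,0,0],0],
    [1,[0,0,0],0],
    [1,[0,0,0],0],
    [1,[0,0,0],0],
    [1,[0,0,0],0]
  ]
}}

```text
time_s: 6.4
tool_pos: [591.7, 73.2, 59.0]
tool_rot: [0.491, 0.51, 0.491, -0.509]
force: [-0.1, -0.5, -0.6]
grip_width: 46.2
```

Call:
{"name": "play_rows", "arguments": {
  "motion": [
    [1,[0,0,0.03],0],
    [1,[0,0,0.09],0],
    [1,[0,0,0.16],0],
    [1,[0,0,0.23],0],
    [1,[0,0,0.29],0],
    [1,[0,0,0.315],0],
    [1,[-0.01,0.04,0.315],0],
    [1,[-0.04,0.12,0.315],0],
    [1,[-0.07,0.22,0.315],0],
    [1,[-0.1,0.32,0.315],0],
    [1,[-0.14,0.42,0.315],0],
    [1,[-0.17,0.52,0.315],0]
  ]
}}

```text
time_s: 7.9
tool_pos: [521.3, 283.1, 183.5]
tool_rot: [-0.49, -0.509, -0.491, 0.51]
force: [0.0, 0.3, -2.4]
grip_width: 46.1
```

Call:
{"name": "play_rows", "arguments": {
  "motion": [
    [1,[-0.03,0.1,0],0],
    [1,[-0.06,0.19,0],0],
    [1,[-0.075,0.245,0],0],
    [1,[-0.078,0.261,-0.02],0],
    [1,[-0.078,0.261,-0.08],0],
    [1,[-0.078,0.261,-0.15],0],
    [1,[-0.078,0.261,-0.22],0],
    [1,[-0.078,0.261,-0.27],0],
    [1,[-0.078,0.261,-0.305],0],
    [1,[-0.078,0.261,-0.325],0],
    [1,[-0.078,0.261,-0.33],0],
    [1,[-0.078,0.261,-0.33],0]
  ]
}}

```text
time_s: 9.4
tool_pos: [490.6, 387.7, 52.0]
tool_rot: [-0.49, -0.509, -0.491, 0.509]
force: [-0.9, 0.3, -2.1]
grip_width: 46.1
```

Call:
{"name": "play_rows", "arguments": {
  "motion": [
    [1,[0,0,-0.004],0],
    [1,[0,0,-0.004],0],
    [0.2,[0,0,-0.004],0],
    [-0.2,[0,0,-0.004],0],
    [-1,[0,0,-0.004],0],
    [-1,[0,0,-0.004],0],
    [-1,[0,0,-0.004],0],
    [-1,[0,0,0.05],0],
    [-1,[0,0,0.13],0],
    [-1,[0,0,0.23],0],
    [-1,[0,0,0.33],0],
    [-1,[0,0,0.38],0]
  ]
}}

```text
time_s: 10.9
tool_pos: [491.4, 388.2, 206.8]
tool_rot: [0.491, 0.51, 0.491, -0.508]
force: [-0.6, -1.0, -0.2]
grip_width: 94.1
```

Call:
{"name": "play_rows", "arguments": {
  "motion": [
    [-1,[0.03,-0.1,0],0],
    [-1,[0.06,-0.23,0],0],
    [-1,[0.1,-0.37,0],0],
    [-1,[0.13,-0.51,0],0],
    [-1,[0.17,-0.65,0],0],
    [-1,[0.2,-0.78,0],0],
    [-1,[0.23,-0.88,0],0],
    [-1,[0.245,-0.94,0],0],
    [-1,[0.249,-0.958,0],0],
    [-1,[0.249,-0.958,0],0],
    [-1,[0.249,-0.958,0],0]
  ]
}}

```text
time_s: 12.28
tool_pos: [590.6, 6.2, 206.8]
tool_rot: [0.491, 0.51, 0.491, -0.508]
force: [-0.7, -0.1, 0.5]
grip_width: 94.0
```

```bash
python3 - <<'E'
from tp import *
tp(); c=snap('wrist','w2.png'); W=cloud(c); Z=W[...,2]
for nm,y0,zt in (('nozzle',4,108),('drum',-67,90)):
    m=(abs(Z-zt)<5)&(abs(W[...,1]-y0)<30)&(abs(W[...,0]-592)<40)
    P=W[m]; print(nm,len(P))
    if len(P)>5: print(P.mean(0),cv2.minAreaRect(P[:,:2].astype(np.float32)))
c=snap('side','s2.png')
E
```

```text
t 12.28 pos [590.6   6.2 206.8] yaw -2.04 w 94.0 F [-0.7 -0.1  0.5]
nozzle 1066
[590.7277132    4.77366538 109.43038203] ((590.9985961914062, 4.200836181640625), (31.799936294555664, 31.114986419677734), 87.19853973388672)
drum 1721
[589.67537095 -65.24359703  91.1794402 ] ((589.679443359375, -66.29792022705078), (45.45747375488281, 44.536224365234375), 87.84272766113281)
```

View pics/s2.png

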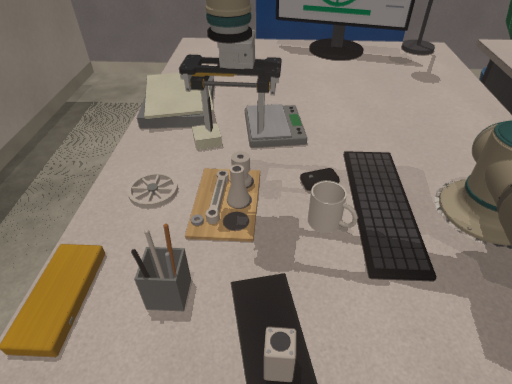

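The housing stands upright on the mat at (280,355) in the side view. The nozzle is next.

Call:
{"name": "play_rows", "arguments": {
  "motion": [
    [-1,[0.001,-0.004,-0.05],0],
    [-1,[0.001,-0.004,-0.12],0],
    [-1,[0.001,-0.004,-0.19],0],
    [-1,[0.001,-0.004,-0.26],0],
    [-1,[0.001,-0.004,-0.31],0],
    [-1,[0.001,-0.004,-0.34],0],
    [-1,[0.001,-0.004,-0.352],0],
    [-1,[0.001,-0.004,-0.352],0],
    [-1,[0.001,-0.004,-0.352],0]
  ],
  "grip_force": 20
}}

```text
time_s: 13.5
tool_pos: [591.8, 4.5, 66.9]
tool_rot: [0.491, 0.51, 0.491, -0.507]
force: [-0.8, -0.5, -0.7]
grip_width: 93.9
```

Call:
{"name": "play_rows", "arguments": {
  "motion": [
    [1,[0,0,0],0],
    [1,[0,0,0],0],
    [1,[0,0,0],0],
    [1,[0,0,0],0],
    [1,[0,0,0],0],
    [1,[0,0,0],0],
    [1,[0,0,0],0],
    [1,[0,0,0],0],
    [1,[0,0,0],0]
  ]
}}

```text
time_s: 14.62
tool_pos: [591.7, 4.6, 66.9]
tool_rot: [0.491, 0.51, 0.491, -0.507]
force: [-0.1, 0.7, 0.4]
grip_width: 31.7
```

Call:
{"name": "play_rows", "arguments": {
  "motion": [
    [1,[0,0,0.03],0],
    [1,[0,0,0.09],0],
    [1,[0,0,0.16],0],
    [1,[0,0,0.23],0],
    [1,[0,0,0.29],0],
    [1,[0,0,0.315],0],
    [1,[-0.01,0.04,0.315],0],
    [1,[-0.04,0.12,0.315],0],
    [1,[-0.07,0.22,0.315],0],
    [1,[-0.09,0.32,0.315],0],
    [1,[-0.12,0.42,0.315],0],
    [1,[-0.15,0.52,0.315],0]
  ]
}}

```text
time_s: 16.12
tool_pos: [529.7, 214.5, 191.4]
tool_rot: [0.491, 0.509, 0.492, -0.508]
force: [0.4, 0.4, -2.0]
grip_width: 31.8
```

Call:
{"name": "play_rows", "arguments": {
  "motion": [
    [1,[-0.02,0.1,0],0],
    [1,[-0.04,0.19,0],0],
    [1,[-0.055,0.245,0],0],
    [1,[-0.058,0.262,-0.02],0],
    [1,[-0.058,0.262,-0.08],0],
    [1,[-0.058,0.262,-0.15],0],
    [1,[-0.058,0.262,-0.22],0],
    [1,[-0.058,0.262,-0.27],0],
    [1,[-0.058,0.262,-0.305],0],
    [1,[-0.058,0.262,-0.325],0],
    [1,[-0.058,0.262,-0.33],0],
    [1,[-0.058,0.262,-0.33],0]
  ]
}}

```text
time_s: 17.62
tool_pos: [506.9, 319.5, 59.9]
tool_rot: [0.491, 0.51, 0.492, -0.508]
force: [-0.1, 0.6, -0.5]
grip_width: 31.5
```

Call:
{"name": "play_rows", "arguments": {
  "motion": [
    [1,[0,0,-0.004],0],
    [1,[0,0,-0.004],0],
    [0.5,[0,0,-0.004],0],
    [0,[0,0,-0.004],0],
    [-1,[0,0,-0.004],0],
    [-1,[0,0,-0.004],0],
    [-1,[0,0,-0.004],0],
    [-1,[0,0,0.05],0],
    [-1,[0,0,0.13],0],
    [-1,[0,0,0.23],0],
    [-1,[0,0,0.32],0],
    [-1,[0,0,0.36],0]
  ]
}}

```text
time_s: 19.12
tool_pos: [507.8, 319.9, 206.2]
tool_rot: [0.491, 0.511, 0.491, -0.506]
force: [-0.2, 0.4, -0.6]
grip_width: 93.9
```

Call:
{"name": "play_rows", "arguments": {
  "motion": [
    [-1,[0.02,-0.1,0],0],
    [-1,[0.05,-0.23,0],0],
    [-1,[0.08,-0.37,0],0],
    [-1,[0.11,-0.51,0],0],
    [-1,[0.14,-0.65,0],0],
    [-1,[0.17,-0.78,0],0],
    [-1,[0.19,-0.88,0],0],
    [-1,[0.2,-0.945,0],0],
    [-1,[0.205,-0.965,0],0],
    [-1,[0.205,-0.965,0],0],
    [-1,[0.205,-0.965,0],0]
  ]
}}

```text
time_s: 20.5
tool_pos: [589.4, -64.8, 206.0]
tool_rot: [0.491, 0.511, 0.492, -0.506]
force: [-0.2, -0.7, 0.1]
grip_width: 94.3
```

```bash
python3 - <<'E'
from tp import *
tp(); c=snap('wrist','w3.png'); W=cloud(c); Z=W[...,2]
for nm,y0,zt in (('drum',-67,90),):
    m=(abs(Z-zt)<5)&(abs(W[...,1]-y0)<30)&(abs(W[...,0]-592)<40)
    P=W[m]; print(nm,len(P),P.mean(0),cv2.minAreaRect(P[:,:2].astype(np.float32)))
c=snap('side','s3.png')
E
```

```text
t 20.5 pos [589.4 -64.8 206. ] yaw -1.93 w 94.3 F [-0.2 -0.7  0.1]
drum 1936 [589.70070851 -65.96501069  91.258119  ] ((589.6565551757812, -66.74105834960938), (45.76276779174805, 44.960994720458984), 88.20922088623047)
```

View pics/s3.png

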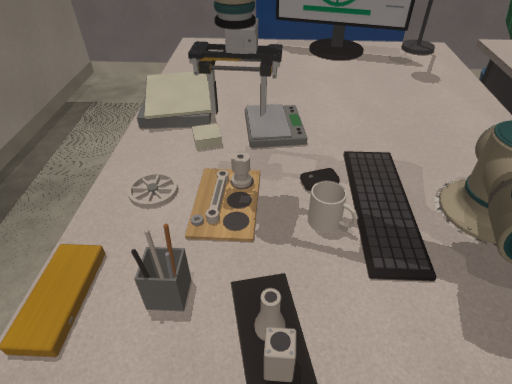

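The nozzle (270,315) and housing (280,355) stand on the mat. The drum is next.

Call:
{"name": "play_rows", "arguments": {
  "motion": [
    [-1,[0,-0.0035,-0.05],0],
    [-1,[0,-0.0035,-0.12],0],
    [-1,[0,-0.0035,-0.19],0],
    [-1,[0,-0.0035,-0.26],0],
    [-1,[0,-0.0035,-0.33],0],
    [-1,[0,-0.0035,-0.36],0],
    [-1,[0,-0.0035,-0.373],0],
    [-1,[0,-0.0035,-0.373],0],
    [-1,[0,-0.0035,-0.373],0]
  ],
  "grip_force": 20
}}

```text
time_s: 21.72
tool_pos: [590.4, -66.4, 58.0]
tool_rot: [0.492, 0.511, 0.491, -0.505]
force: [0.2, 0.3, 0.0]
grip_width: 93.6
```

Call:
{"name": "play_rows", "arguments": {
  "motion": [
    [1,[0,0,0],0],
    [1,[0,0,0],0],
    [1,[0,0,0],0],
    [1,[0,0,0],0],
    [1,[0,0,0],0],
    [1,[0,0,0],0],
    [1,[0,0,0],0],
    [1,[0,0,0],0]
  ]
}}

```text
time_s: 22.72
tool_pos: [590.4, -66.4, 58.0]
tool_rot: [0.492, 0.511, 0.491, -0.505]
force: [1.3, 0.3, 0.4]
grip_width: 45.9
```

Call:
{"name": "play_rows", "arguments": {
  "motion": [
    [1,[0,0,0.03],0],
    [1,[0,0,0.09],0],
    [1,[0,0,0.16],0],
    [1,[0,0,0.23],0],
    [1,[0,0,0.3],0],
    [1,[0,0,0.335],0],
    [1,[-0.01,0.04,0.335],0],
    [1,[-0.03,0.12,0.335],0],
    [1,[-0.05,0.22,0.335],0],
    [1,[-0.07,0.32,0.335],0],
    [1,[-0.09,0.42,0.335],0],
    [1,[-0.11,0.52,0.335],0]
  ]
}}

```text
time_s: 24.22
tool_pos: [544.3, 143.8, 190.4]
tool_rot: [0.491, 0.51, 0.492, -0.506]
force: [0.3, -0.1, -1.1]
grip_width: 45.7
```

Call:
{"name": "play_rows", "arguments": {
  "motion": [
    [1,[-0.02,0.1,0],0],
    [1,[-0.035,0.19,0],0],
    [1,[-0.05,0.25,0],0],
    [1,[-0.053,0.269,-0.02],0],
    [1,[-0.053,0.269,-0.08],0],
    [1,[-0.053,0.269,-0.15],0],
    [1,[-0.053,0.269,-0.22],0],
    [1,[-0.053,0.269,-0.28],0],
    [1,[-0.053,0.269,-0.32],0],
    [1,[-0.053,0.269,-0.34],0],
    [1,[-0.053,0.269,-0.35],0],
    [1,[-0.053,0.269,-0.35],0]
  ]
}}

```text
time_s: 25.72
tool_pos: [523.4, 251.4, 50.8]
tool_rot: [0.491, 0.51, 0.492, -0.506]
force: [-0.1, 0.3, -0.4]
grip_width: 45.8
```

Call:
{"name": "play_rows", "arguments": {
  "motion": [
    [1,[0,0,-0.004],0],
    [1,[0,0,-0.004],0],
    [0.2,[0,0,-0.004],0],
    [-0.2,[0,0,-0.004],0],
    [-1,[0,0,-0.004],0],
    [-1,[0,0,-0.004],0],
    [-1,[0,0,-0.004],0],
    [-1,[0,0,0.05],0],
    [-1,[0,0,0.13],0],
    [-1,[0,0,0.23],0],
    [-1,[0,0,0.34],0],
    [-1,[0,0,0.38],0]
  ]
}}

```text
time_s: 27.22
tool_pos: [524.7, 251.9, 205.5]
tool_rot: [0.492, 0.512, 0.491, -0.504]
force: [0.7, -0.3, -0.1]
grip_width: 93.9
```

```bash
python3 - <<'E'
from tp import *
tp(); c=snap('side','s4.png')
# models on mat
for n in ('scene','side'):
    c=manip.camera(n); W=cloud(c); Z=W[...,2]
    for nm,x,y,zt in (('drum',523,251.5,81),('nozzle',506.5,319.5,99),('housing',490,387.5,91)):
        m=(abs(Z-zt)<5)&(np.hypot(W[...,0]-x,W[...,1]-y)<33)
        P=W[m]; print(n,nm,len(P),P.mean(0).round(1),np.round(cv2.minAreaRect(P[:,:2].astype(np.float32))[0],1))
E
```

```text
t 27.23 pos [524.7 251.9 205.5] yaw -1.89 w 93.9 F [ 0.7 -0.3 -0.1]
scene drum 282 [525.  249.9  81.2] [523.6 250.1]
scene nozzle 144 [508.1 317.8  99.3] [506.7 318.4]
scene housing 331 [493.4 384.8  91.3] [491.3 386.1]
side drum 464 [522.9 253.8  79.6] [523.2 252.2]
side nozzle 299 [506.  321.7  97.8] [505.5 321.2]
side housing 942 [490.  390.5  89.5] [490.1 388.8]
```

View pics/s4.png

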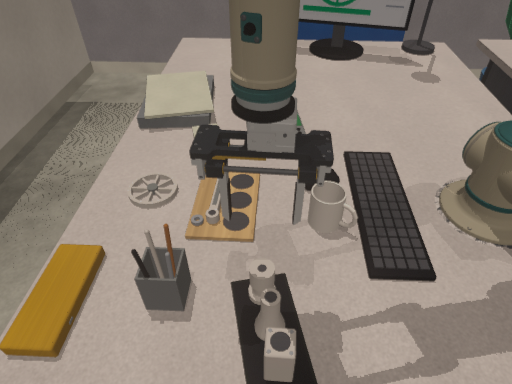

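All three stand on the mat at (262,280), (270,315) and (280,355), with tops at the right heights. I go above the link.

Call:
{"name": "play_rows", "arguments": {
  "motion": [
    [-1,[0.03,-0.06,0],0],
    [-1,[0.08,-0.17,0],0],
    [-0.5,[0.13,-0.29,0],0],
    [0,[0.18,-0.41,0],0],
    [0,[0.23,-0.52,0],0],
    [0,[0.27,-0.6,0],0],
    [0,[0.289,-0.628,-0.05],0],
    [0,[0.289,-0.628,-0.12],0],
    [0,[0.289,-0.628,-0.17],0],
    [0,[0.289,-0.628,-0.2],0],
    [0,[0.289,-0.628,-0.2],0],
    [0,[0.289,-0.628,-0.2],0]
  ]
}}

```text
time_s: 28.88
tool_pos: [639.2, 0.5, 122.7]
tool_rot: [0.492, 0.51, 0.492, -0.506]
force: [1.6, 0.3, -0.0]
grip_width: 46.7
```

```bash
cat > lk.py <<'E'
from tp import *
def link(x,y,z,n='wrist',f=None,rx=25,ry=100,ax=0):
    c=snap(n,f or 'tmp.png'); W=cloud(c); a=np.radians(ax)
    dx=(W[...,0]-x)*np.cos(a)+(W[...,1]-y)*np.sin(a); dy=-(W[...,0]-x)*np.sin(a)+(W[...,1]-y)*np.cos(a)
    m=(abs(W[...,2]-z)<5)&(abs(dx)<rx)&(abs(dy)<ry)
    P=W[m]; r=cv2.minAreaRect(P[:,:2].astype(np.float32)); 
    d=P[:,:2]-P[:,:2].mean(0); v=np.linalg.eigh(d.T@d)[1][:,1]; v*=np.sign(v[1])
    print(n,len(P),P.mean(0).round(1),np.round(r[0],1),np.round(r[1],1),round(r[2],1),'pca',np.degrees(np.arctan2(v[1],v[0])).round(2))
E
python3 - <<'E'
from lk import *
tp(); link(640,1,34,'wrist','w5.png'); link(640,1,35,'scene','sc5.png'); link(640,1,33,'side','s5.png')
E
```

```text
t 28.88 pos [6.392e+02 5.000e-01 1.227e+02] yaw -1.86 w 46.7 F [ 1.6  0.3 -0. ]
wrist 5003 [640.3   7.3  35.4] [640.2   1.9] [164.7  29.2] 88.2 pca 87.92
scene 708 [ 6.417e+02 -1.000e-01  3.430e+01] [ 6.406e+02 -6.000e-01] [167.9  30.2] 88.3 pca 87.96
side 456 [639.8  10.   32.5] [640.1   2. ] [168.6  28.1] 88.3 pca 88.01
```

View pics/w5.png

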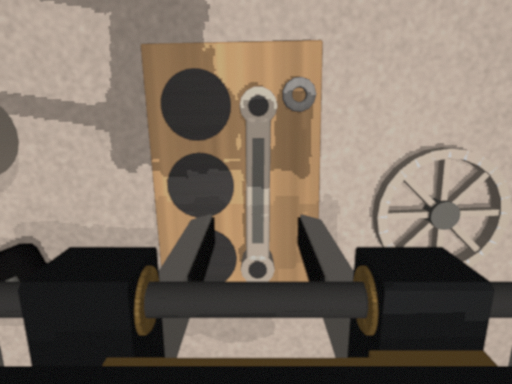

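The wrist view shows the link at (258,185) centred between the fingers, and the bearing at (299,93) is clear of them. I descend to just above the board and grip.

Call:
{"name": "play_rows", "arguments": {
  "motion": [
    [0,[0.002,0.001,-0.04],0],
    [0,[0.002,0.001,-0.1],0],
    [0,[0.002,0.001,-0.16],0],
    [0,[0.002,0.001,-0.21],0],
    [0,[0.002,0.001,-0.245],0],
    [0,[0.002,0.001,-0.262],0],
    [0,[0.002,0.001,-0.27],0],
    [0,[0.002,0.001,-0.272],0],
    [0,[0.002,0.001,-0.272],0]
  ],
  "grip_force": 25
}}

```text
time_s: 30.15
tool_pos: [640.6, 0.6, 15.1]
tool_rot: [0.492, 0.511, 0.491, -0.505]
force: [0.3, -0.2, -0.1]
grip_width: 46.8
```

Call:
{"name": "play_rows", "arguments": {
  "motion": [
    [1,[0,0,0],0],
    [1,[0,0,0],0],
    [1,[0,0,0],0],
    [1,[0,0,0],0],
    [1,[0,0,0],0],
    [1,[0,0,0],0],
    [1,[0,0,0],0]
  ]
}}

```text
time_s: 31.02
tool_pos: [640.8, 0.6, 15.3]
tool_rot: [0.492, 0.511, 0.491, -0.505]
force: [0.0, -0.7, 2.2]
grip_width: 20.2
```

Call:
{"name": "play_rows", "arguments": {
  "motion": [
    [1,[0,0,0.01],0],
    [1,[0,0,0.03],0],
    [1,[0,0,0.07],0],
    [1,[0,0,0.12],0],
    [1,[0,0,0.18],0],
    [1,[0,0,0.23],0],
    [1,[0,0,0.25],0],
    [1,[0,0,0.25],0]
  ]
}}

```text
time_s: 32.02
tool_pos: [641.1, 0.5, 116.1]
tool_rot: [0.493, 0.511, 0.491, -0.505]
force: [-0.8, 0.2, -2.1]
grip_width: 19.8
```

```bash
python3 - <<'E'
from lk import *
s=tp(); z=s['tool_pos'][2]+20; link(640,1,z,'side','s6.png'); link(640,1,z,'wrist','w6.png')
E
```

```text
t 32.02 pos [6.411e+02 5.000e-01 1.161e+02] yaw -1.88 w 19.8 F [-0.8  0.2 -2.1]
side 411 [641.   25.  133.9] [639.5   2.5] [168.1  43.7] 81.8 pca 89.66
wrist 11129 [640.3  21.7 135.4] [639.8   6.9] [ 44.  155.7] 3.4 pca 88.04
```

View pics/s6.png

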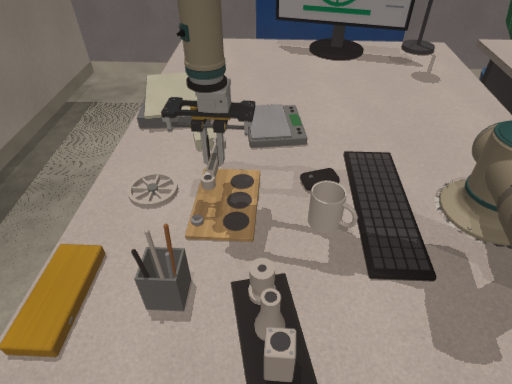

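View pics/w6.png

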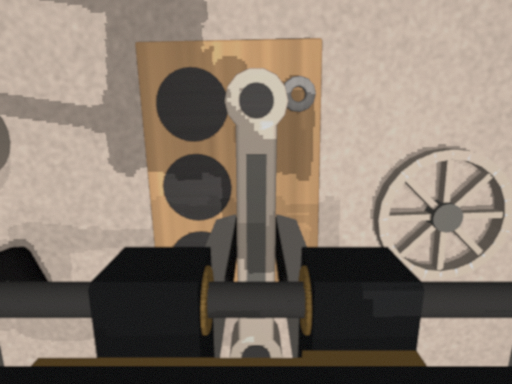

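The link is lifted level in the jaws and the bearing was left in place. I carry it to the scale with a +10.8° turn.

Call:
{"name": "play_rows", "arguments": {
  "motion": [
    [1,[-0.01,-0.03,0.03],0.02],
    [1,[-0.03,-0.09,0.05],0.05],
    [1,[-0.06,-0.18,0.05],0.08],
    [1,[-0.09,-0.28,0.05],0.1],
    [1,[-0.12,-0.39,0.05],0.12],
    [1,[-0.16,-0.5,0.05],0.12],
    [1,[-0.2,-0.61,0.05],0.12],
    [1,[-0.23,-0.71,0.05],0.12],
    [1,[-0.255,-0.79,0.05],0.12],
    [1,[-0.267,-0.832,0.05],0.12],
    [1,[-0.27,-0.844,0.05],0.12],
    [1,[-0.27,-0.844,0.05],0.12]
  ]
}}

```text
time_s: 33.62
tool_pos: [532.4, -336.1, 134.3]
tool_rot: [0.537, 0.462, 0.538, -0.457]
force: [0.2, -0.6, -0.7]
grip_width: 19.9
```

```bash
python3 - <<'E'
from lk import *
s=tp()
for n,zz,lo in (('wrist',36,34),('scene',36,35),('side',34,33)):
    c=snap(n,'p7_%s.png'%n); W=cloud(c)
    m=(W[...,2]>lo-0.)&(W[...,2]<39)&(abs(W[...,0]-525)<120)&(abs(W[...,1]+337)<120)
    P=W[m]; print(n,len(P)); 
    if len(P)>5: print(cv2.minAreaRect(P[:,:2].astype(np.float32)))
E
```

```text
t 33.62 pos [ 532.4 -336.1  134.3] yaw 8.93 w 19.9 F [ 0.2 -0.6 -0.7]
wrist 13862
((531.4266967773438, -333.13134765625), (115.93621063232422, 178.7561492919922), 8.78219985961914)
scene 2258
((533.7940673828125, -338.4066162109375), (118.27738189697266, 189.7948760986328), 8.607118606567383)
side 827
((533.3443603515625, -335.507080078125), (114.99481201171875, 189.59776306152344), 9.209556579589844)
```

View pics/p7_wrist.png

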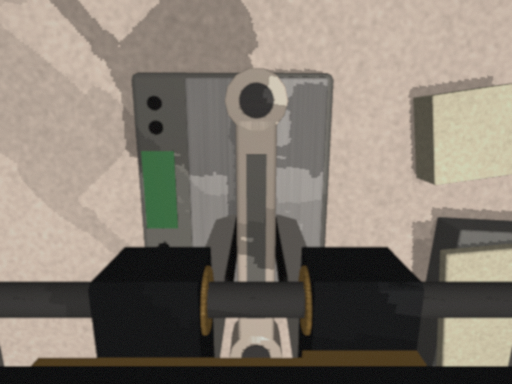

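View pics/p7_scene.png

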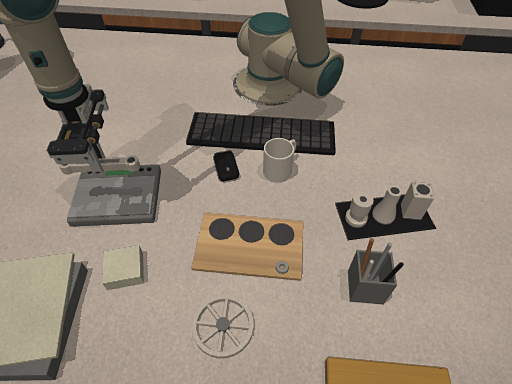

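The link hangs over the pan and is aligned with it. I lower it slowly.

Call:
{"name": "play_rows", "arguments": {
  "motion": [
    [1,[0,-0.002,-0.03],0],
    [1,[0,-0.002,-0.08],0],
    [1,[0,-0.002,-0.13],0],
    [1,[0,-0.002,-0.17],0],
    [1,[0,-0.002,-0.2],0],
    [1,[0,-0.002,-0.22],0],
    [1,[0,-0.002,-0.23],0],
    [1,[0,-0.002,-0.235],0],
    [1,[0,-0.002,-0.237],0],
    [1,[0,-0.002,-0.237],0]
  ]
}}

```text
time_s: 35.02
tool_pos: [532.8, -336.7, 40.2]
tool_rot: [0.538, 0.462, 0.538, -0.456]
force: [-0.5, 0.5, 0.0]
grip_width: 19.6
```

Call:
{"name": "play_rows", "arguments": {
  "motion": [
    [1,[0,0,-0.003],0],
    [1,[0,0,-0.005],0],
    [1,[0,0,-0.005],0],
    [1,[0,0,-0.005],0]
  ]
}}

```text
time_s: 35.52
tool_pos: [532.9, -336.7, 38.3]
tool_rot: [0.538, 0.462, 0.538, -0.456]
force: [0.6, -0.5, -0.2]
grip_width: 19.6
```

Call:
{"name": "play_rows", "arguments": {
  "motion": [
    [0.5,[0,0,0],0],
    [0.45,[0,0,0],0],
    [0.3,[0,0,0],0],
    [0,[0,0,0],0],
    [0,[0,0,0],0],
    [0,[0,0,0],0],
    [0,[0,0,0],0]
  ]
}}

```text
time_s: 36.4
tool_pos: [532.9, -336.8, 38.3]
tool_rot: [0.538, 0.462, 0.538, -0.456]
force: [0.0, -0.1, 0.6]
grip_width: 47.1
```

Call:
{"name": "play_rows", "arguments": {
  "motion": [
    [0,[0,0,0.02],0],
    [0,[0,0,0.07],0],
    [0,[0,0,0.14],0],
    [0,[0,0,0.23],0],
    [-0.5,[0,0,0.33],0],
    [-1,[0,0.03,0.41],0],
    [-1,[0,0.08,0.42],0],
    [-1,[0,0.17,0.42],0],
    [-1,[0,0.24,0.42],0],
    [-1,[0,0.25,0.42],0]
  ]
}}

```text
time_s: 37.65
tool_pos: [531.9, -234.1, 205.3]
tool_rot: [0.538, 0.461, 0.539, -0.456]
force: [0.5, -0.1, -0.7]
grip_width: 93.7
```

```bash
python3 - <<'E'
from lk import *
tp(); link(533,-337,58,'scene','sc8.png',ax=8.8); link(533,-337,56,'side','s8.png',ax=8.8)
E
```

```text
t 37.65 pos [ 531.9 -234.1  205.3] yaw 9.14 w 93.7 F [ 0.5 -0.1 -0.7]
scene 580 [ 533.9 -337.    57.6] [ 531.9 -337. ] [ 32.7 168. ] 8.7 pca 98.78
side 220 [ 531.4 -327.6   55.6] [ 531.7 -335.1] [ 27.8 170.8] 8.6 pca 98.94
```

View pics/sc8.png

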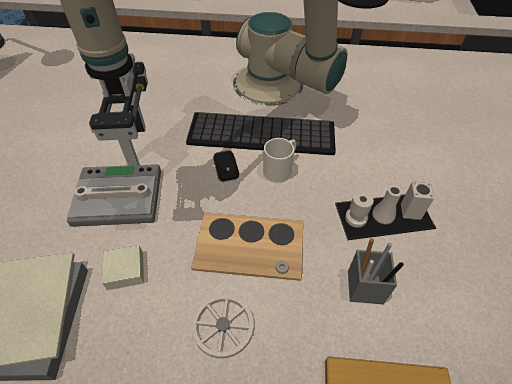

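The link lies on the pan within about 1 mm of centre and aligned. Now I return the models, starting with the drum.

Call:
{"name": "play_rows", "arguments": {
  "motion": [
    [-1,[0,0.05,0],-0.05],
    [-1,[0,0.15,0],-0.1],
    [-1,[0,0.29,0],-0.125],
    [-1,[0,0.43,0],-0.125],
    [-1,[0,0.57,0],-0.125],
    [-1,[0,0.71,0],-0.125],
    [-1,[-0.01,0.85,0],-0.125],
    [-1,[-0.015,0.95,0],-0.125],
    [-1,[-0.02,1.0,0],-0.125],
    [-1,[-0.02,1.0,0],-0.125],
    [-1,[-0.02,1.0,0],-0.125]
  ]
}}

```text
time_s: 39.12
tool_pos: [524.9, 162.3, 205.4]
tool_rot: [0.49, 0.512, 0.49, -0.507]
force: [0.6, -0.4, 0.5]
grip_width: 94.0
```

Call:
{"name": "play_rows", "arguments": {
  "motion": [
    [-1,[-0.004,0.08,0],0],
    [-1,[-0.004,0.17,0],0],
    [-1,[-0.004,0.215,0],0],
    [-1,[-0.004,0.223,-0.02],0],
    [-1,[-0.004,0.223,-0.08],0],
    [-1,[-0.004,0.223,-0.16],0],
    [-1,[-0.004,0.223,-0.24],0],
    [-1,[-0.004,0.223,-0.31],0],
    [-1,[-0.004,0.223,-0.36],0],
    [-1,[-0.004,0.223,-0.385],0],
    [-1,[-0.004,0.223,-0.391],0],
    [-1,[-0.004,0.223,-0.391],0]
  ],
  "grip_force": 20
}}

```text
time_s: 40.62
tool_pos: [523.8, 251.3, 49.5]
tool_rot: [0.491, 0.512, 0.489, -0.507]
force: [-0.3, -0.3, 0.3]
grip_width: 94.0
```

Call:
{"name": "play_rows", "arguments": {
  "motion": [
    [1,[0,0,0],0],
    [1,[0,0,0],0],
    [1,[0,0,0],0],
    [1,[0,0,0],0],
    [1,[0,0,0],0],
    [1,[0,0,0],0],
    [1,[0,0,0],0],
    [1,[0,0,0],0]
  ]
}}

```text
time_s: 41.62
tool_pos: [523.8, 251.3, 49.5]
tool_rot: [0.491, 0.512, 0.489, -0.507]
force: [1.0, -0.3, -0.6]
grip_width: 45.4
```

Call:
{"name": "play_rows", "arguments": {
  "motion": [
    [1,[0,0,0.03],0],
    [1,[0,0,0.09],0],
    [1,[0,0,0.16],0],
    [1,[0,0,0.23],0],
    [1,[0,0,0.3],0],
    [1,[0,0,0.34],0],
    [1,[0.01,-0.04,0.35],0],
    [1,[0.03,-0.12,0.35],0],
    [1,[0.05,-0.22,0.35],0],
    [1,[0.07,-0.32,0.35],0],
    [1,[0.09,-0.42,0.35],0],
    [1,[0.11,-0.52,0.35],0]
  ]
}}

```text
time_s: 43.12
tool_pos: [567.0, 40.8, 188.3]
tool_rot: [0.49, 0.512, 0.49, -0.508]
force: [-0.7, -0.6, -0.0]
grip_width: 45.9
```

Call:
{"name": "play_rows", "arguments": {
  "motion": [
    [1,[0.02,-0.1,0],0],
    [1,[0.04,-0.19,0],0],
    [1,[0.052,-0.25,0],0],
    [1,[0.055,-0.267,-0.02],0],
    [1,[0.055,-0.267,-0.08],0],
    [1,[0.055,-0.267,-0.15],0],
    [1,[0.055,-0.267,-0.22],0],
    [1,[0.055,-0.267,-0.27],0],
    [1,[0.055,-0.267,-0.3],0],
    [1,[0.055,-0.267,-0.318],0],
    [1,[0.055,-0.267,-0.323],0],
    [1,[0.055,-0.267,-0.323],0]
  ]
}}

```text
time_s: 44.62
tool_pos: [589.4, -66.0, 59.5]
tool_rot: [0.49, 0.512, 0.49, -0.508]
force: [0.1, 0.3, -0.9]
grip_width: 45.9
```

Call:
{"name": "play_rows", "arguments": {
  "motion": [
    [1,[0,0,-0.003],0],
    [1,[0,0,-0.003],0],
    [0.2,[0,0,-0.003],0],
    [-0.2,[0,0,-0.003],0],
    [-1,[0,0,-0.003],0],
    [-1,[0,0,-0.003],0],
    [-1,[0,0,-0.003],0],
    [-1,[0,0,0.05],0],
    [-1,[0,0,0.13],0],
    [-1,[0,0,0.23],0],
    [-1,[0,0,0.33],0],
    [-1,[0,0,0.36],0]
  ]
}}

```text
time_s: 46.12
tool_pos: [590.8, -66.3, 206.2]
tool_rot: [0.492, 0.513, 0.488, -0.507]
force: [-0.3, -0.8, -1.2]
grip_width: 93.7
```

```bash
python3 - <<'E'
from tp import *
tp(); c=snap('wrist','w9.png'); W=cloud(c); Z=W[...,2]
m=(abs(Z-90)<5)&(abs(W[...,1]+66)<32)&(abs(W[...,0]-590)<40)
P=W[m]; print(len(P),P.mean(0).round(1),cv2.minAreaRect(P[:,:2].astype(np.float32)))
E
```

```text
t 46.12 pos [590.8 -66.3 206.2] yaw -2.3 w 93.7 F [-0.3 -0.8 -1.2]
1940 [588.4 -65.5  91.3] ((588.2718505859375, -66.06295776367188), (45.47065353393555, 45.01310348510742), 84.90533447265625)
```

Call:
{"name": "play_rows", "arguments": {
  "motion": [
    [-1,[-0.02,0.1,0],0],
    [-1,[-0.05,0.23,0],0],
    [-1,[-0.08,0.37,0],0],
    [-1,[-0.11,0.51,0],0],
    [-1,[-0.14,0.65,0],0],
    [-1,[-0.17,0.78,0],0],
    [-1,[-0.19,0.88,0],0],
    [-1,[-0.205,0.945,0],0],
    [-1,[-0.21,0.965,0],0],
    [-1,[-0.21,0.965,0],0],
    [-1,[-0.21,0.965,0],0]
  ]
}}

```text
time_s: 47.55
tool_pos: [506.9, 318.4, 205.8]
tool_rot: [0.491, 0.513, 0.488, -0.508]
force: [-1.2, 0.0, -0.3]
grip_width: 94.0
```

The drum is back within about 1.5 mm of its start, at full height. The nozzle is next.

Call:
{"name": "play_rows", "arguments": {
  "motion": [
    [-1,[0,0.003,-0.05],0],
    [-1,[0,0.003,-0.12],0],
    [-1,[0,0.003,-0.19],0],
    [-1,[0,0.003,-0.26],0],
    [-1,[0,0.003,-0.33],0],
    [-1,[0,0.003,-0.36],0],
    [-1,[0,0.003,-0.37],0],
    [-1,[0,0.003,-0.37],0],
    [-1,[0,0.003,-0.37],0]
  ],
  "grip_force": 20
}}

```text
time_s: 48.68
tool_pos: [507.7, 320.0, 58.9]
tool_rot: [0.492, 0.513, 0.487, -0.507]
force: [0.7, -0.0, 0.4]
grip_width: 94.3
```

Call:
{"name": "play_rows", "arguments": {
  "motion": [
    [1,[0,0,0],0],
    [1,[0,0,0],0],
    [1,[0,0,0],0],
    [1,[0,0,0],0],
    [1,[0,0,0],0],
    [1,[0,0,0],0],
    [1,[0,0,0],0],
    [1,[0,0,0],0],
    [1,[0,0,0],0]
  ]
}}

```text
time_s: 49.8
tool_pos: [507.5, 320.0, 58.9]
tool_rot: [0.492, 0.513, 0.488, -0.507]
force: [-0.5, 0.7, 1.6]
grip_width: 32.0
```

Call:
{"name": "play_rows", "arguments": {
  "motion": [
    [1,[0,0,0.03],0],
    [1,[0,0,0.09],0],
    [1,[0,0,0.16],0],
    [1,[0,0,0.23],0],
    [1,[0,0,0.3],0],
    [1,[0,0,0.34],0],
    [1,[0.01,-0.04,0.35],0],
    [1,[0.03,-0.12,0.35],0],
    [1,[0.06,-0.22,0.35],0],
    [1,[0.08,-0.32,0.35],0],
    [1,[0.11,-0.42,0.35],0],
    [1,[0.13,-0.52,0.35],0]
  ]
}}

```text
time_s: 51.3
tool_pos: [559.0, 109.4, 197.6]
tool_rot: [0.491, 0.513, 0.488, -0.508]
force: [-0.5, 0.4, -0.9]
grip_width: 32.2
```

Call:
{"name": "play_rows", "arguments": {
  "motion": [
    [1,[0.03,-0.1,0],0],
    [1,[0.06,-0.19,0],0],
    [1,[0.075,-0.245,0],0],
    [1,[0.08,-0.261,-0.02],0],
    [1,[0.08,-0.261,-0.08],0],
    [1,[0.08,-0.261,-0.15],0],
    [1,[0.08,-0.261,-0.22],0],
    [1,[0.08,-0.261,-0.27],0],
    [1,[0.08,-0.261,-0.3],0],
    [1,[0.08,-0.261,-0.318],0],
    [1,[0.08,-0.261,-0.323],0],
    [1,[0.08,-0.261,-0.323],0]
  ]
}}

```text
time_s: 52.8
tool_pos: [591.5, 5.0, 68.9]
tool_rot: [0.491, 0.513, 0.487, -0.508]
force: [-0.1, 0.6, -1.2]
grip_width: 31.6
```

Call:
{"name": "play_rows", "arguments": {
  "motion": [
    [1,[0,0,-0.003],0],
    [1,[0,0,-0.003],0],
    [0.5,[0,0,-0.003],0],
    [0,[0,0,-0.003],0],
    [-1,[0,0,-0.003],0],
    [-1,[0,0,-0.003],0],
    [-1,[0,0,-0.003],0],
    [-1,[0,0,0.05],0],
    [-1,[0,0,0.13],0],
    [-1,[0,0,0.23],0],
    [-1,[0,0,0.31],0],
    [-1,[0,0,0.34],0]
  ]
}}

```text
time_s: 54.3
tool_pos: [592.4, 5.0, 207.0]
tool_rot: [0.492, 0.514, 0.486, -0.507]
force: [0.6, 0.6, -0.4]
grip_width: 93.7
```

```bash
python3 - <<'E'
from tp import *
tp(); c=snap('wrist','w10.png'); W=cloud(c); Z=W[...,2]
m=(abs(Z-108)<5)&(abs(W[...,1]-5)<32)&(abs(W[...,0]-590)<40)
P=W[m]; print(len(P),P.mean(0).round(1),cv2.minAreaRect(P[:,:2].astype(np.float32)))
E
```

```text
t 54.3 pos [592.4   5.  207. ] yaw -2.39 w 93.7 F [ 0.6  0.6 -0.4]
1070 [590.7   4.7 109.4] ((590.5079345703125, 4.033757209777832), (31.831378936767578, 31.226520538330078), 87.49472045898438)
```

Call:
{"name": "play_rows", "arguments": {
  "motion": [
    [-1,[-0.03,0.1,0],0],
    [-1,[-0.06,0.23,0],0],
    [-1,[-0.1,0.37,0],0],
    [-1,[-0.13,0.51,0],0],
    [-1,[-0.17,0.65,0],0],
    [-1,[-0.2,0.78,0],0],
    [-1,[-0.23,0.88,0],0],
    [-1,[-0.25,0.94,0],0],
    [-1,[-0.256,0.958,0],0],
    [-1,[-0.256,0.958,0],0],
    [-1,[-0.256,0.958,0],0]
  ]
}}

```text
time_s: 55.72
tool_pos: [490.6, 386.9, 207.1]
tool_rot: [0.492, 0.514, 0.486, -0.507]
force: [0.2, 0.2, 0.6]
grip_width: 94.4
```

Down to z≈50.5.

Call:
{"name": "play_rows", "arguments": {
  "motion": [
    [-1,[-0.001,0.003,-0.05],0.005],
    [-1,[-0.001,0.003,-0.12],0.005],
    [-1,[-0.001,0.003,-0.19],0.005],
    [-1,[-0.001,0.003,-0.26],0.005],
    [-1,[-0.001,0.003,-0.33],0.005],
    [-1,[-0.001,0.003,-0.375],0.005],
    [-1,[-0.001,0.003,-0.392],0.005],
    [-1,[-0.001,0.003,-0.392],0.005],
    [-1,[-0.001,0.003,-0.392],0.005]
  ],
  "grip_force": 20
}}

```text
time_s: 56.85
tool_pos: [491.0, 388.2, 51.3]
tool_rot: [0.494, 0.513, 0.488, -0.505]
force: [-0.5, 0.6, 0.7]
grip_width: 94.0
```

Call:
{"name": "play_rows", "arguments": {
  "motion": [
    [1,[0,0,0],0],
    [1,[0,0,0],0],
    [1,[0,0,0],0],
    [1,[0,0,0],0],
    [1,[0,0,0],0],
    [1,[0,0,0],0],
    [1,[0,0,0],0],
    [1,[0,0,0],0]
  ]
}}

```text
time_s: 57.85
tool_pos: [490.8, 388.3, 51.3]
tool_rot: [0.494, 0.513, 0.488, -0.505]
force: [-0.2, 0.0, 1.2]
grip_width: 46.7
```

Call:
{"name": "play_rows", "arguments": {
  "motion": [
    [1,[0,0,0.03],0],
    [1,[0,0,0.09],0],
    [1,[0,0,0.16],0],
    [1,[0,0,0.23],0],
    [1,[0,0,0.3],0],
    [1,[0,0,0.34],0],
    [1,[0.01,-0.04,0.35],0],
    [1,[0.04,-0.12,0.35],0],
    [1,[0.07,-0.22,0.35],0],
    [1,[0.1,-0.32,0.35],0],
    [1,[0.14,-0.42,0.35],0],
    [1,[0.17,-0.52,0.35],0]
  ]
}}

```text
time_s: 59.35
tool_pos: [558.5, 177.5, 190.0]
tool_rot: [0.494, 0.512, 0.488, -0.506]
force: [0.5, -0.9, -2.0]
grip_width: 45.7
```

Call:
{"name": "play_rows", "arguments": {
  "motion": [
    [1,[0.03,-0.1,0],0],
    [1,[0.06,-0.19,0],0],
    [1,[0.075,-0.245,0],0],
    [1,[0.081,-0.259,-0.02],0],
    [1,[0.081,-0.259,-0.08],0],
    [1,[0.081,-0.259,-0.15],0],
    [1,[0.081,-0.259,-0.22],0],
    [1,[0.081,-0.259,-0.27],0],
    [1,[0.081,-0.259,-0.3],0],
    [1,[0.081,-0.259,-0.318],0],
    [1,[0.081,-0.259,-0.323],0],
    [1,[0.081,-0.259,-0.323],0]
  ]
}}

```text
time_s: 60.85
tool_pos: [591.3, 74.0, 61.3]
tool_rot: [0.494, 0.512, 0.488, -0.506]
force: [-0.2, 0.2, -2.1]
grip_width: 46.2
```

Call:
{"name": "play_rows", "arguments": {
  "motion": [
    [1,[0,0,-0.003],0],
    [1,[0,0,-0.003],0],
    [0.2,[0,0,-0.003],0],
    [-0.2,[0,0,-0.003],0],
    [-1,[0,0,-0.003],0],
    [-1,[0,0,-0.003],0],
    [-1,[0,0,-0.003],0],
    [-1,[0,0,0.05],0],
    [-1,[0,0,0.13],0],
    [-1,[0,0,0.23],0],
    [-1,[0,0,0.31],0],
    [-1,[0,0,0.36],0]
  ]
}}

```text
time_s: 62.35
tool_pos: [591.9, 74.0, 207.4]
tool_rot: [0.495, 0.513, 0.487, -0.505]
force: [-0.6, 0.0, -0.1]
grip_width: 94.1
```

Call:
{"name": "play_rows", "arguments": {
  "motion": [
    [-1,[0,0.08,0.03],0],
    [-1,[0,0.2,0.05],0],
    [-1,[-0.05,0.33,0.05],0],
    [-1,[-0.1,0.46,0.05],0],
    [-1,[-0.13,0.55,0.05],0],
    [-1,[-0.15,0.6,0.05],0],
    [-1,[-0.15,0.6,0.05],0],
    [-1,[-0.15,0.6,0.05],0],
    [-1,[-0.15,0.6,0.05],0]
  ]
}}

```text
time_s: 63.48
tool_pos: [532.6, 312.6, 227.3]
tool_rot: [0.495, 0.513, 0.486, -0.506]
force: [-0.2, 0.2, 0.3]
grip_width: 93.7
```

```bash
python3 meas.py | grep -v lm; python3 - <<'E'
from lk import *
tp(); link(533,-337,58,'scene','sc11.png',ax=8.8); link(533,-337,56,'side','s11.png',ax=8.8)
for n in ('scene','side'):
    c=manip.camera(n); W=cloud(c); Z=W[...,2]
    for nm,x,y,zt in (('drum',590,-66,90),('nozzle',591,5,108),('housing',591.5,73,100)):
        m=(abs(Z-zt)<5)&(np.hypot(W[...,0]-x,W[...,1]-y)<33)
        P=W[m]; print(n,nm,len(P),P.mean(0).round(1),np.round(cv2.minAreaRect(P[:,:2].astype(np.float32))[0],1))
E
```

```text
== scene
link 0.91 n 930 ztop 60.1 zlow 36.3 topmean [ 533.2 -336.7   57.9] rect [ 532.7 -336.6   31.1  167.3    9.1]
drum 0.57 n 654 ztop 92.4 zlow 19.2 topmean [591.3 -67.   90.6] rect [590.3 -66.9  42.9  43.1   9.6]
housing 0.66 n 783 ztop 102.6 zlow 18.8 topmean [593.   72.2 100.6] rect [591.1  72.2  45.2  46.4  87.8]
nozzle 0.66 n 653 ztop 110.2 zlow 16.4 topmean [593.    3.4 108.6] rect [592.2   2.4  31.1  27.6   5.2]
display_board 0.75 n 4536 ztop 15.0 zlow 8.9 topmean [641.2   1.3  12.7] rect [622.1   2.  239.8 151.2  89.4]
mat 0.98 n 3366 ztop 6.3 zlow 1.1 topmean [509.  319.8   3.9] rect [505.  321.5 114.9 222.8  13.7]
pan 0.91 n 4193 ztop 38.1 zlow 4.1 topmean [ 541.2 -334.6   36.1] rect [ 521.4 -340.5  142.3  190.1    8.6]
pan 0.46 n 606 ztop 29.1 zlow 11.1 topmean [394.9 -84.7  26.6] rect [393.  -85.1  91.5  49.7  19.5]
mug 0.75 n 1213 ztop 91.1 zlow 8.4 topmean [391.9  51.8  89.8] rect [389.7  51.8  75.6  72.7   4.6]
bearing 0.48 n 171 ztop 24.2 zlow 11.8 topmean [677.6  78.   22. ] rect [677.2  78.7  25.5  25.9   3.1]
mouse 0.82 n 625 ztop 29.1 zlow 2.7 topmean [394.8 
[... 1136 characters left out ...]
 nan nan] [0. 0.] [0. 0.] 0.0 pca 90.0
scene drum 307 [590.5 -66.2  90.4] [589.6 -66.6]
scene nozzle 166 [593.    3.8 108.5] [591.4   3.4]
scene housing 389 [593.6  72.3 100.3] [591.5  72.3]
side drum 10 [609.2 -65.2  89.3] [609.1 -65.3]
side nozzle 0 [nan nan nan] [0. 0.]
side housing 178 [590.1  87.8  98.1] [590.4  86.7]lk.py:7: RuntimeWarning: Mean of empty slice.
  d=P[:,:2]-P[:,:2].mean(0); v=np.linalg.eigh(d.T@d)[1][:,1]; v*=np.sign(v[1])
  ret = um.true_divide(
lk.py:8: RuntimeWarning: Mean of empty slice.
  print(n,len(P),P.mean(0).round(1),np.round(r[0],1),np.round(r[1],1),round(r[2],1),'pca',np.degrees(np.arctan2(v[1],v[0])).round(2))
<stdin>:7: RuntimeWarning: Mean of empty slice.
```

View pics/sc11.png

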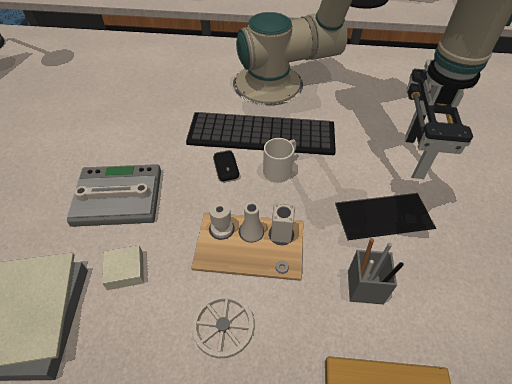

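The scene view shows all three models upright on their spots, at (220,220), (252,220) and (284,222), within about 1 mm of their start. The link is centred on the pan, and the mug, mouse and bearing have not moved. The arm blocks the side camera, but it is clear of everything. I hand in.

```bash
python3 -c "
from workcell import manip
print(manip.job_done())"
```

```text
the job is handed in; nothing more can be done
None
```

I finished the task and handed the job in at about 66 s on the robot's clock, well inside the 144 s limit. No verdict was reported.

- **What I did:** I moved the housing, nozzle and drum to the mat. I then laid the link on the pan, lowering it to contact before opening the jaws. Last, I stood the drum, nozzle and housing back on their own spots.
- **Link on the pan:** its centre is about 1 mm from the pan's centre. It lies within about 0.2° of the pan's length and at the height it should have when resting flat.
- **Models:** all three stand upright. In the last scene picture each is within about 1.5 mm of where it started.
- **Bystanders:** the mug and mouse measure within about 1–2 mm of their start. The bearing was measured in depth only at the end, at the place the task gives for it; earlier it was judged by eye.
- **Check that failed:** in the final round the arm blocked the side camera, so its readings of the models, link and mug were unusable. The final values come from the scene camera; wrist pictures taken after release back up the drum and nozzle, but not the housing.

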